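Proof-pull a riveted hanging loop and pile the plaque

ROBOT

A 6-joint arm with a two-finger parallel gripper is mounted at the origin on the work surface. World frame = base frame: x ahead of the robot, y to its left, z up, the work surface at z = 0. Lengths are in m, angles in degrees, forces in N, time in s.
With the tool pointing down it reaches from about 0.375 to 0.9 m from the base axis. Payload 3.1 kg.
Tool frame: the origin (TCP) lies at the very end of the fingers, on their centre line; the grasp point (between the pads) lies bot.hold_point_z behind it (bot.hold_point_z is the distance from the TCP to the grasp point, in m); z points along the fingers, y is the line along which they close (so a half turn about z gives the same grasp; the last joint's range is limited). The gripper opens to 87 mm and grips with 3 to 60 N. Pads are 19 mm wide; open, the fingers measure 117 mm over their backs; the gripper's body (75 mm by 190 mm) begins 51 mm behind the grasp point.
Start: joints at [63.054, 30.224, 82.088, -0, 67.689, -10.227], TCP at [0.18, 0.599, 0.223] pointing down, gripper open.
Joint ranges: [-176.69, 176.69], [-43.24, 126.21], [12.49, 139.97], [-82, 262], [0, 151.66], [-163.58, 163.58]. Speed limits (degrees/s): [159.86, 159.86, 180, 180, 180, 180].

INTERFACE

Orientations are given as a 3x3 rotation matrix whose columns are the frame's x, y, z axes.
In Python, from rig import bot gives the robot as it stands.
- The arm moves only by the tool apply_moves, never from a script. Its argument "plan" is one flat list of numbers, 4 for each row, row after row: the shift along the world's x, y, z normalised to -1 to 1, where 1 is 0.05 m, then the turn about the world's z normalised to -1 to 1, where 1 is 10 degrees. A call has 1 to 12 rows; each row shifts and turns the commanded pose from where the row before left it; what a row does not reach is not made up. A row lasts 1/8 s, in which the tool goes at most 62.5 mm and 10.7 degrees, less where a joint would pass 70% of its speed; a pose out of reach is approached as far as the arm can. A call with a number of a shift or a turn outside -1 to 1 is refused whole. A call with a gripper value outside its range is refused whole. "grip" is the closure, from -1 (fully open) to 1 (shut), so that 0 is half open, set as the call begins (left out, the last holds). The fingers move at their own pace and stop on an object; the grip force is fixed at half the most. Time passes only in rows, so rows that do not move let the fingers close. It gives the time, the measured TCP pose, the force, the opening and the grip force at its end, in the units of the state.
- bot.read_state(): the state, without advancing time (a new reading comes with each control period).
- bot.capture(name): name is "scene" or "top" or "wrist"; returns (picture, depth): 420x560x3 uint8, red, green, blue; 420x560 float32, m along the optical axis (not along the pixel's ray), 0 where there is no reading.
- bot.camera_info(name): a dict with "vertical_fov" (degrees; the focal length in pixels is half the picture's height over the tangent of half this angle, whatever the lens; pixels are square), "cx", "cy" (the principal point, pixels), "k1" (the pictures are not rectified: a ray, as slopes to the right and down, at radius r is drawn at 1 + k1 r^2 times it, then the intrinsics apply), "rvec" (rotation vector, rad) and "tvec" (3), from world to camera coordinates, as OpenCV has them; the wrist camera has in their place "mount" (4x4, takes a point from camera to tool coordinates, whose origin is the TCP and whose axes are the flange's). Camera axes: x right, y down, z forward; pixel columns grow to the right and rows downward; lengths in m; the calibration is good to about 2 mm. A picture is of the moment at which its call begins: read the wrist's pose just before it. camera_info takes no time and is no camera call.
- bot.hand_in(): hands the job in; it is judged then, once.
Trained networks look in the newest picture that a camera, given by its name, has taken for a name from the list of things; names that differ only in an ending like _2 or _b are one class to them, and where a whole thing is asked for, a point or a joint stands for the part that bears it (a point fixed in the world has none). Each returns a list of dicts, best first, with "p" (0 to 1); they miss things now and then, are a little off and sometimes report something else, mostly with a low value. They report only what shows in the picture. A call takes as long as a camera call. They do not tell look-alikes from the thing itself.
- bot.outline_of(camera, target): "mask" (420x560 bool, what is visible of it) and "xy" ([column, row] as shares, 0 to 1, of the picture: columns of its width, rows of its height, amid what is visible of it).
- bot.pinpoint(camera, target): "xy" ([column, row] as shares, 0 to 1, of the picture: columns of its width, rows of its height: a listed point, or the origin of a listed thing).
The state is a dict: "time_s": time; "joint_positions": joint angles; "qvel": joint speeds; "tau": joint torques, N m; "position": TCP position; "tcp_rot": TCP orientation; "force": force on the tool from outside, world axes, zero at the start; "moment": the same for the moment, N m; "opening": opening from 0.0 (shut) to 1.0 (fully open); "grasp_force": force on a finger pad.
Only numpy, scipy, OpenCV 4.12 (cv2) and the standard library are available. Lean on these libraries where they do the work, as an engineer would, in place of code of your own. Each camera call takes 0.05 s, during which the arm holds its last target. There are 200 camera calls.

TASK

The bronze plaque lying alone on the steel bench block has just had its hanging loop riveted in: hook the loop over the spring balance held in the vise, pull the plaque back slowly until the balance reads 15 N (never past 18 N), hold it there for a second to prove the rivets, then ease off without letting the hook snap back. Lift the plaque off the hook and set it down, not dropped, face up and squarely on top of the pile of proved plaques with its loop at the same end as theirs. Leave the pile as it lies and do not disturb anything else.

Things in the scene. Friction and masses are not known exactly. Their poses are not given: they have to be found in the camera images.
- plaque_centre (a point): The plaque to be proved: flat bronze bar 120 mm long (x), 56 wide (y), 10 thick, about 0.5 kg, lying engraved face up, alone on the steel bench block. This point is the centre of the bar, half-way up its thickness; x runs along its length towards the loop, z out of the engraved face.
- plaque_loop (a point): Centre of the opening of its loop, a D-shaped bow of 6.4 mm dark steel rod lying flat in the plaque's middle plane beyond one short edge, 72 mm from the plaque's centre along x. The opening is 25 mm long (x) and 22 wide: from the plaque's edge at x = 60 mm to the inside of the bow at x = 85 mm; the bow's outside is at x = 91 mm.
- block: Plain steel bench block under that plaque: fixed, 160 mm long (x), 42 wide, 30 tall; the plaque's long sides overhang it by 7 mm and its rear end sticks out behind the plaque by 45 mm. Origin on the bench below the plaque's middle.
- pile_top_centre (a point): The upper of the two loose proved plaques in the pile, the same in shape and size, lying flat and square on each other; centre of the bar, half-way up its thickness, axes as for the first. A plaque lying flat on the pile has its centre 10 mm above this point.
- pile_top_loop (a point): Centre of the opening of the loop of the upper plaque in the pile, 72 mm from its centre along x: shows which end the loops are at.
- pile_lower_centre (a point): The lower plaque of the pile, the same in every way; centre of the bar, half-way up.
- board: Wooden board with a grey felt top under the pile: fixed, 160 mm long (x), 44 wide, 16 tall; its rear end sticks out behind the pile by 45 mm. Origin on the bench below the pile's middle.
- vise: Grey bench vise, fixed, 112 mm tall, jaws 92 mm long. It holds the spring balance level, white face up: a flat steel body 155 mm long, 34 wide, 16 thick. Origin on the bench under the middle of the jaws; x points along the balance away from its hook. The hook is 130 mm from the origin along -x; the jaws' near end 46 mm.
- hook (a point): Hook of the balance: a level 8 mm round rod, 108 mm above the bench, ends in a bend up into a round prong 7 mm thick. This point is the bend, where the axes of rod and prong meet. x points into the balance, z up. The loop goes over the prong from above, plaque on the -x side, and is pulled along -x; its middle plane then belongs 8 to 18 mm above this point.
- hook_tip (a point): Top of the hook's prong, 27 mm above the bend and leaning 3 mm back towards the balance. The rod has 27 mm clear between prong and balance at rest.
- balance (a joint): How far the hook is drawn out, in m: 0 at rest, growing along the hook's -x, at most 0.046. Spring 500 N/m, 2 mm for every newton: 0.030 reads 15 N, 0.036 reads 18 N. A dark cross-bar pointer moves with it along the scale on the balance's white upper face: marks every 1 N (2 mm), long ones every 5 N, 0 at the end away from the hook, 20 N nearest it.
- hammer: Bystander: hammer 240 mm long, lying on the bench to the robot's right; its origin is on its underside.
- punch_pot: Bystander: white pot 76 mm across full of steel punches, about 190 mm tall in all, on the far left; origin at the centre of its foot.
- ball_vise: Bystander: heavy dark engraver's ball vise 132 mm across and 116 mm tall on a rubber ring, on the far right; origin at the centre of its foot.
- rivet_tin: Bystander: low round open tin of copper rivets, 72 mm across and 26 mm tall, beyond the block and the pile; origin at the centre of its foot.
There are look-alikes about, which are no part of the job. What is shaped like the part that bears plaque_centre but blue is not meant.

How it is judged (in metres and radians):
On the way, in this order (a step that is already met when the one before it is completed fails the run):
1. the loop is on the hook and the balance has read 13.5 to 18 N for 0.7 s (value of joint balance above 0.027 m and horizontal distance between plaque_loop and hook below 0.016 m and z of plaque_loop in the frame of hook between 0.003 and 0.028 m), for 0.7 s.
2. the plaque, still in the grip, has been lowered to the top of the pile (within 4 mm), not dropped (z of plaque_centre in the frame of pile_top_centre below 0.014 m and horizontal distance between plaque_centre and pile_top_centre below 0.012 m and contact force between the fingers and anything else above 1 N), for 0.05 s.
At the end, for the whole second after the job is handed in: The proved plaque lies flat, face up and at rest on the pile, its centre within 6 mm of the centre of the plaque below and its loop within 11 mm of that one's loop; the two plaques of the pile lie within 8 mm of where they were; the balance is back at zero (horizontal distance between plaque_centre and pile_top_centre below 0.006 m and horizontal distance between plaque_loop and pile_top_loop below 0.011 m and z of plaque_centre in the frame of pile_top_centre between 0.007 and 0.0125 m and angle between plaque_centre's own z axis and vertical below 0.06 rad and distance of each of pile_top_centre, pile_lower_centre from where it was at the start of the episode below 0.008 m and value of joint balance below 0.003 m); the robot touches nothing.
It fails at once if the balance is drawn past 18 N (value of joint balance above 0.037 m).
It fails at once if the balance is pulled with a jerk (faster than 0.12 m/s) (velocity of joint balance above 0.12 m/s).
It fails at once if the hook snaps back (faster than 0.25 m/s) (velocity of joint balance below -0.25 m/s).
It fails at once if a bystander is moved more than 15 mm (distance of any of hammer, punch_pot, ball_vise, rivet_tin from where it was at the start of the episode above 0.015 m).
It also fails if it takes over 58 s, if anything falls off the work surface, if the arm or the gripper's body presses on something with over 40 N, if the wrist force passes 120 N, or if a joint passes its speed limit or range.

## Working session

There is one attempt and no reset: what is moved stays moved. The work goes in short steps, Python scripts to look and compute and a tool call to move; the robot and the scene stay as the last step left them, time stands still between calls to the robot, and variables do not carry over. Pictures are saved under pics/ and viewed, at most 10 in all, crops included, and the job is handed in when it is done.

Besides the shell and the picture viewer there is one more tool, called after "Request:" as name(argument=value, ...) on one line, values as JSON. apply_moves: Moves the arm, as the interface text tells. Its arguments: {"type":"object","properties":{"plan":{"type":"array","items":{"type":"number"}},"grip":{"type":"number"}},"required":["plan"]}

```bash
mkdir -p pics; ls
cat > h.py <<'E'
import numpy as np, cv2
from rig import bot
def cam(name):
    c=bot.camera_info(name); f=210/np.tan(np.radians(c["vertical_fov"])/2)
    if "mount" in c:
        s=bot.read_state(); T=np.eye(4); T[:3,:3]=np.array(s["tcp_rot"]); T[:3,3]=s["position"]
        T=T@np.array(c["mount"])
    else:
        R=cv2.Rodrigues(np.array(c["rvec"],float))[0]; T=np.eye(4); T[:3,:3]=R.T; T[:3,3]=-R.T@np.array(c["tvec"],float).ravel()
    return dict(f=f,cx=c["cx"],cy=c["cy"],k1=c["k1"],T=T)
def ray(C,u,v):
    d=np.array([(u-C["cx"])/C["f"],(v-C["cy"])/C["f"]]); s=d.copy()
    for _ in range(20): s=d/(1+C["k1"]*(s@s))
    return np.array([s[0],s[1],1.])
def at_depth(C,u,v,z): return (C["T"]@np.append(ray(C,u,v)*z,1))[:3]
def at_height(C,u,v,h):
    d=C["T"][:3,:3]@ray(C,u,v); o=C["T"][:3,3]; return o+d*(h-o[2])/d[2]
def proj(C,p):
    q=C["T"][:3,:3].T@(np.array(p)-C["T"][:3,3]); s=q[:2]/q[2]; s=s*(1+C["k1"]*(s@s))
    return s*C["f"]+[C["cx"],C["cy"]]
def snap(name,fn=None):
    C=cam(name); im,d=bot.capture(name)
    if fn: cv2.imwrite("pics/"+fn,im[:,:,::-1])
    return C,im,d
def pin(C,name,t,h=None,d=None,k=3):
    out=[]
    for r in bot.pinpoint(name,t)[:k]:
        u,v=r["xy"][0]*560,r["xy"][1]*420
        row=[t,round(r["p"],2),(round(u),round(v))]
        if h is not None: row.append(np.round(at_height(C,u,v,h),4))
        if d is not None:
            z=d[min(int(v),419),min(int(u),559)]; row.append(np.round(at_depth(C,u,v,z),4))
        print(*row)
E
python3 - <<'E'
from h import *
H=dict(plaque_centre=.035,plaque_loop=.035,pile_top_centre=.031,pile_top_loop=.031,hook=.108,hook_tip=.135,vise=0,block=0,board=0,hammer=0,punch_pot=0,ball_vise=0,rivet_tin=0)
for n in("scene","top"):
    C,im,d=snap(n,n+".png"); print(n,C["T"][:3,3].round(3))
    for t,h in H.items(): pin(C,n,t,h,d)
E
```

```text
pics
scene [1.128 0.827 0.817]
plaque_centre 0.96 (293, 247) [0.5177 0.0755 0.035 ] [0.5213 0.0799 0.0396]
plaque_centre 0.81 (364, 238) [0.3366 0.1624 0.035 ] [0.3103 0.1403 0.009 ]
plaque_centre 0.65 (298, 203) [ 0.3696 -0.0827  0.035 ] [ 0.3479 -0.1087  0.0126]
plaque_loop 0.98 (254, 235) [ 0.5673 -0.032   0.035 ] [ 0.5405 -0.073  -0.0023]
plaque_loop 0.79 (410, 271) [0.3439 0.3275 0.035 ] [0.3163 0.3099 0.0075]
plaque_loop 0.75 (272, 261) [0.5944 0.088  0.035 ] [ 0.5688  0.0524 -0.0027]
pile_top_centre 0.68 (352, 284) [0.4879 0.271  0.031 ] [0.4931 0.2755 0.0374]
pile_top_loop 0.97 (331, 294) [0.5504 0.2635 0.031 ] [0.5439 0.2571 0.0221]
hook 0.48 (206, 201) [ 0.6384 -0.1604  0.108 ] [ 0.6399 -0.1573  0.1103]
hook_tip 0.55 (376, 359) [0.6732 0.506  0.135 ] [0.6229 0.4705 0.0594]
hook_tip 0.44 (203, 191) [ 0.6379 -0.1738  0.135 ] [ 0.5383 -0.3771 -0.0036]
vise 0.78 (168, 247) [ 0.7683 -0.17    0.    ] [ 0.8052 -0.0679  0.0837]
vise 0.28 (373, 360) [0.5901 0.4418 0.    ] [0.6244 0.4663 0.052 ]
block 0.84 (292, 257) [0.5191 0.0736 0.    ] [0.5483 0.1097 0.0391]
board 0.63 (351, 290)
[... 1038 characters left out ...]
 -0.0649  0.0007]
pile_top_centre 0.73 (192, 220) [0.4767 0.272  0.031 ] [0.4761 0.2707 0.0377]
pile_top_loop 0.91 (195, 196) [0.5561 0.264  0.031 ] [5.608e-01 2.699e-01 4.000e-04]
hook 0.58 (326, 168) [ 0.6419 -0.1653  0.108 ] [ 0.6363 -0.1624  0.1325]
hook_tip 0.58 (324, 165) [ 0.6442 -0.1549  0.135 ] [ 0.675  -0.1701  0.0042]
vise 0.56 (325, 136) [ 0.7793 -0.1737  0.    ] [ 0.7448 -0.1604  0.1118]
hammer 0.84 (380, 235) [ 0.4367 -0.36    0.    ] [ 0.4348 -0.3528  0.0289]
punch_pot 0.97 (144, 185) [0.598  0.4456 0.    ] [0.5828 0.4187 0.0842]
ball_vise 0.69 (397, 186) [ 0.6034 -0.4208  0.    ] [ 0.5815 -0.3859  0.1192]
rivet_tin 0.84 (213, 159) [0.6939 0.213  0.    ] [0.6913 0.2115 0.0101]
```

View pics/scene.png

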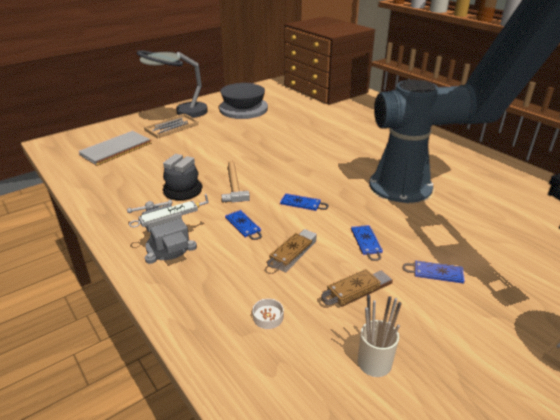

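View pics/top.png

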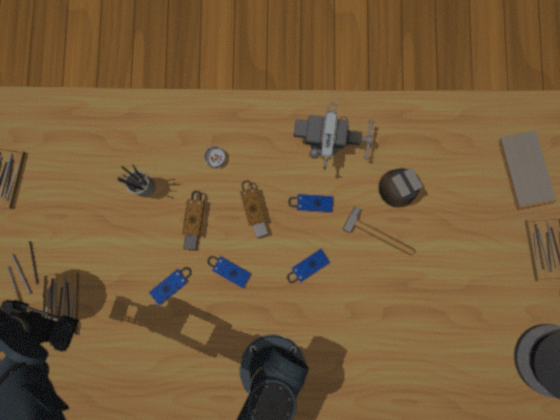

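The scene view shows the bronze plaque on its block at (293,247), the pile at (352,284), the hook near (206,201), and blue decoys on the bench. In the top view the bronze plaque is at (254,206), the pile at (193,218), and both loops point up the picture (+x).

```bash
cat >> h.py <<'E'
def bronze(C,im,h,near=None,k=2,amin=80):
    """min-area rects of bronze blobs, corners intersected with height h"""
    hsv=cv2.cvtColor(im,cv2.COLOR_RGB2HSV)
    return hsv
E
python3 - <<'E'
from h import *
s=bot.read_state(); print(np.round(s["tcp_rot"],3).tolist(),s["position"],bot.hold_point_z,s["opening"],s["force"])
print(bot.camera_info("wrist"))
im=cv2.imread("pics/top.png")[:,:,::-1].copy(); hsv=cv2.cvtColor(im,cv2.COLOR_RGB2HSV)
C=cam("top")
for (u,v) in((254,206),(193,218),(248,208),(230,205),(220,230)): print(im[v,u],hsv[v,u])
a=at_height(C,254,206,.04);b=at_height(C,246,186,.035);print(a,b)
for t,h in(("plaque_centre",.04),("pile_top_centre",.036)):
    C,im,d=snap("top")
    for r in bot.outline_of("top",t)[:5]:
        m=r["mask"].astype(np.uint8); ys,xs=np.nonzero(m)
        P=np.array([at_height(C,x,y,h)[:2] for x,y in zip(xs,ys)])
        w,V=np.linalg.eigh(np.cov(P.T)); print(t,r["p"],len(P),P.mean(0).round(4),V[:,1].round(3),np.sqrt(w*12).round(3),im[m>0].mean(0).round())
E
```

```text
[[-0.958, 0.288, -0.0], [0.288, 0.958, -0.0], [-0.0, -0.0, -1.0]] [0.17976012 0.59854739 0.22252485] 0.0187 0.9981912986349285 [ 0.20692911  0.66982565 -0.08657468]
{'vertical_fov': 60.01237431032483, 'cx': 280.3235894526664, 'cy': 211.835267985804, 'k1': 0.012533502002538218, 'mount': array([[ 2.44032056e-05, -9.68179283e-01, -2.50257619e-01,
         6.78506394e-02],
       [ 9.99999857e-01, -1.10077078e-04,  5.23370874e-04,
         5.02095202e-04],
       [-5.34264464e-04, -2.50257596e-01,  9.68179142e-01,
        -1.62124496e-01],
       [ 0.00000000e+00,  0.00000000e+00,  0.00000000e+00,
         1.00000000e+00]])}
[77 55 28] [ 17 162  77]
[73 52 29] [ 16 154  73]
[97 70 32] [ 18 171  97]
[142 108  69] [ 16 131 142]
[139 104  64] [ 16 138 139]
[0.5248125  0.06565921 0.04      ] [0.59286383 0.09404655 0.035     ]
plaque_centre 0.89 674 [0.257  0.3385] [-0.648  0.762] [0.057 0.12 ] [ 45.  66. 111.]
plaque_centre 0.65 589 [0.5246 0.0727] [-0.945 -0.327] [0.054 0.119] [100.  73.  40.]
plaque_centre 0.61 652 [ 0.3308 -0.1171] [-0.579  0.815] [0.054 0.129] [ 40.  62. 107.]
plaque_centre 0.6 627 [0.309  0.1384] [0.471 0.882] [0.054 0.122] [ 42.  65. 111.]
pile_top_centre 0.89 627 [0.4859 0.2688] [-0.995  0.095] [0.056 0.124] [102.  76.  43.]
pile_top_centre 0.47 177 [0.4451 0.0449] [-0.709 -0.705] [0.043 0.045] [114. 108. 100.]
```

Request:
apply_moves(plan=[0.7,-0.72,0,0.12,0.7,-0.72,0,0.12,0.7,-0.72,0,0.12,0.7,-0.72,0,0.12,0.7,-0.72,0,0.12,0.7,-0.72,0,0.12,0.7,-0.72,0,0.12,0.7,-0.72,0,0.12,0.7,-0.72,0,0.12,0,0,0,0,0,0,0,0], grip=-1)

```text
time_s: 2.98
position: [0.4943, 0.2745, 0.2224]
tcp_rot: [[-0.995, 0.104, -0.001], [0.104, 0.995, 0.0], [0.001, 0.0, -1.0]]
force: [0.9, 0.3, -0.5]
opening: 1.003
grasp_force: 0.0
```

Run:
```python
from h import *
C,im,d=snap("wrist","w1.png")
pin(C,"wrist","pile_top_centre",.031,d); pin(C,"wrist","pile_top_loop",.031,d)
pin(C,"wrist","plaque_centre",.035,d); pin(C,"wrist","plaque_loop",.035,d)
for t,h in(("pile_top_centre",.036),("plaque_centre",.04)):
  for r in bot.outline_of("wrist",t)[:3]:
    m=r["mask"].astype(np.uint8); ys,xs=np.nonzero(m)
    P=np.array([at_height(C,x,y,h)[:2] for x,y in zip(xs,ys)]).astype(np.float32)
    print(t,r["p"],len(P),xs.min(),xs.max(),ys.min(),ys.max(),cv2.minAreaRect(P),im[m>0].mean(0).round(), np.median(d[m>0]))
    z=[at_depth(C,x,y,d[y,x])[2] for x,y in list(zip(xs,ys))[::7]]; print(np.percentile(z,[10,50,90]))
```

```text
pile_top_centre 0.6 (276, 184) [0.4889 0.2713 0.031 ] [0.4882 0.2714 0.0351]
pile_top_loop 0.73 (88, 241) [0.5275 0.0746 0.031 ] [0.5248 0.0801 0.0404]
pile_top_loop 0.71 (273, 253) [0.5602 0.2609 0.031 ] [ 0.5722  0.259  -0.0009]
plaque_centre 0.89 (117, 7) [0.3209 0.1516 0.035 ] [0.3131 0.142  0.0092]
plaque_centre 0.81 (87, 243) [0.5284 0.0747 0.035 ] [0.4521 0.2309 0.2985]
plaque_loop 0.82 (195, 38) [0.3515 0.2143 0.035 ] [ 3.439e-01  2.074e-01 -3.000e-04]
plaque_loop 0.73 (274, 183) [0.4876 0.2695 0.035 ] [0.4875 0.2695 0.036 ]
plaque_loop 0.41 (443, 255) [0.5788 0.4334 0.035 ] [0.5674 0.4219 0.0615]
pile_top_centre 0.85 7352 248 307 120 269 ((0.5026666522026062, 0.2710798382759094), (0.05578729510307312, 0.14885033667087555), 83.65444946289062) [144.  95.  44.] 0.3528176
[0.03476176 0.0358773  0.03689394]
pile_top_centre 0.56 2348 255 300 68 120 ((0.4061424434185028, 0.28195205330848694), (0.040983282029628754, 0.0451306477189064), 84.0428237915039) [131. 119. 113.] 0.3514483
[0.01423247 0.01571637 0.01671375]
plaque_centre 0.85 4770 28 133 176 272 ((0.5187896490097046, 0.07545800507068634), (0.10577667504549026, 0.062148567289114), 16.298534393310547) [90. 56. 23.] 0.35875583
[0.03773708 0.03971484 0.04069883]
plaque_centre 0.83 5539 46 212 0 60 ((0.3413722813129425, 0.16180670261383057), (0.1392349749803543, 0.04713081195950508), 84.28813934326172) [ 38.  72. 146.] 0.34113002
[0.00751536 0.00970939 0.01091733]
plaque_centre 0.43 29 274 287 0 2 ((0.33172711730003357, 0.29232046008110046), (0.011021310463547707, 0.0015127204824239016), 84.0412826538086) [44. 44. 45.] 0.33924106
[0.00611484 0.00672753 0.00808164]
```

View pics/w1.png

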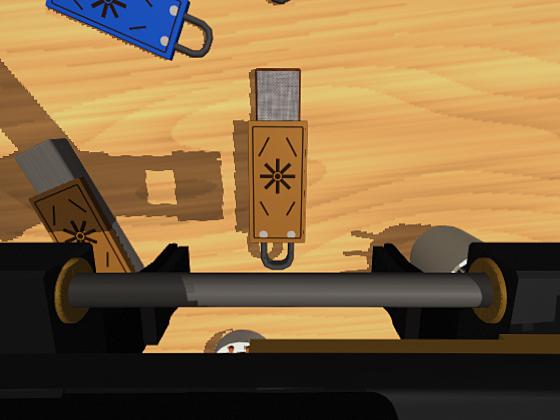

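The wrist view shows the pile at (277,182), loop down-image (+x) at (275,255), board tail above; the plaque to be proved is at left (80,235), partly hidden by a finger.

```bash
cat >> h.py <<'E'
def plaque_pose(C,im,d,t,h,near):
    """pose of the bar's top face: opened outline mask (no loop) -> min-area rect at height h"""
    for r in bot.outline_of("wrist",t):
        m=r["mask"].astype(np.uint8)
        m=cv2.morphologyEx(np.pad(m,30),cv2.MORPH_OPEN,np.ones((25,25),np.uint8))[30:-30,30:-30]
        c=cv2.findContours(m,cv2.RETR_EXTERNAL,cv2.CHAIN_APPROX_NONE)[0]
        if not c: continue
        c=max(c,key=len)[:,0]; P=np.array([at_height(C,x,y,h)[:2] for x,y in c],np.float32)
        if np.linalg.norm(P.mean(0)-near)>.06: continue
        ctr,(w,l),a=cv2.minAreaRect(P)
        if w<l: a+=90; w,l=l,w
        a=(a+90)%180-90
        ys,xs=np.nonzero(m); z=[at_depth(C,x,y,d[y,x])[2] for x,y in list(zip(xs,ys))[::7]]
        print(t,round(r["p"],2),"ctr",np.round(ctr,4),"size",round(w,4),round(l,4),"yaw",round(a,2),"ztop",round(float(np.median(z)),4))
        return ctr,a
E
python3 - <<'E'
from h import *
C,im,d=snap("wrist"); bot
plaque_pose(C,im,d,"pile_top_centre",.036,(.49,.27))
E
```

```text
pile_top_centre 0.57 ctr [0.4885 0.2727] size 0.1188 0.0557 yaw -5.85 ztop 0.0359
```

Request:
apply_moves(plan=[0.05,-0.66,-0.07,0.4,0.05,-0.66,-0.07,0.4,0.05,-0.66,-0.07,0.4,0.05,-0.66,-0.07,0.4,0.05,-0.66,-0.07,0.4,0.05,-0.66,-0.07,0.5,0,0,0,0,0,0,0,0])

```text
time_s: 4.42
position: [0.5097, 0.077, 0.2016]
tcp_rot: [[-0.945, -0.326, -0.0], [-0.326, 0.945, 0.0], [-0.0, 0.0, -1.0]]
force: [-0.2, 0.0, 0.3]
opening: 1.006
grasp_force: 0.0
```

Run:
```python
from h import *
C,im,d=snap("wrist","w2.png"); s=bot.read_state(); print(s["time_s"],s["position"],np.round(s["tcp_rot"],3)[:,1])
plaque_pose(C,im,d,"plaque_centre",.04,(.52,.077))
pin(C,"wrist","plaque_centre",.035,d); pin(C,"wrist","plaque_loop",.035);pin(C,"wrist","hook",.108)
```

```text
4.475 [0.50967529 0.07734628 0.20168041] [-0.327  0.945  0.   ]
plaque_centre 0.86 ctr [0.5259 0.0748] size 0.1201 0.0558 yaw 16.28 ztop 0.04
plaque_centre 0.82 (62, 150) [ 0.5355 -0.1194  0.035 ] [ 0.5423 -0.1326  0.0101]
plaque_centre 0.71 (272, 209) [0.526  0.0748 0.035 ] [0.5248 0.0745 0.04  ]
plaque_loop 0.87 (138, 179) [ 0.5391 -0.0498  0.035 ]
plaque_loop 0.84 (265, 282) [0.5986 0.0919 0.035 ]
plaque_loop 0.61 (472, 67) [0.3542 0.1949 0.035 ]
```

View pics/w2.png

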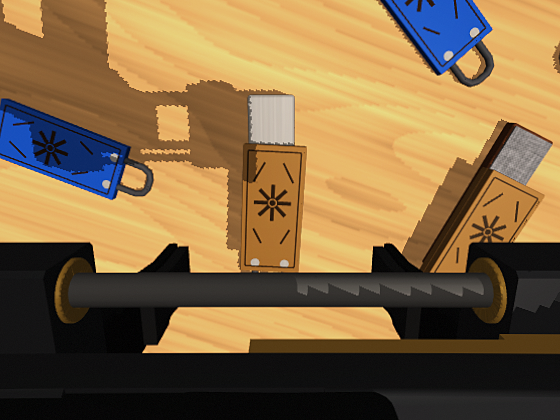

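The wrist view shows the plaque at (272,205), its rear on the block tail at (272,120), well aligned with the tool. Before grasping I take one close look at the hook.

Request:
apply_moves(plan=[0.6,-0.8,0.28,-0.39,0.6,-0.8,0.28,-0.39,0.6,-0.8,0.28,-0.39,0.6,-0.8,0.28,-0.39,0.6,-0.8,0.28,-0.39,0.6,-0.8,0.28,-0.39,0,0,0,0,0,0,0,0])

```text
time_s: 5.68
position: [0.6891, -0.1624, 0.2847]
tcp_rot: [[-0.997, 0.075, -0.002], [0.075, 0.997, 0.001], [0.002, 0.001, -1.0]]
force: [-0.2, 0.5, -0.5]
opening: 0.996
grasp_force: 0.0
```

Run:
```python
from h import *
C,im,d=snap("wrist","w3.png"); s=bot.read_state(); print(s["time_s"],s["position"],np.round(s["tcp_rot"],3)[:,1])
pin(C,"wrist","hook",.108,d); pin(C,"wrist","hook_tip",.135,d);pin(C,"wrist","vise",0,d);pin(C,"wrist","balance",.116,d)
H=np.array([[at_depth(C,u,v,d[v,u]) if d[v,u]>0 else (9,9,9) for u in range(560)] for v in range(420)])
x,y,z=H[...,0],H[...,1],H[...,2]
m=(abs(y+.165)<.05)&(x>.58)&(x<.74)&(z>.09)&(z<.16)
for a in np.arange(.60,.74,.005):
    q=m&(abs(x-a)<.0025)
    if q.sum()>3: print(round(a,3),q.sum(),np.percentile(y[q],[2,50,98]).round(4),np.percentile(z[q],[2,50,98]).round(4))
```

```text
5.725 [ 0.68880501 -0.16186574  0.28472485] [0.074 0.997 0.001]
hook 0.74 (283, 140) [ 0.6414 -0.1559  0.108 ] [ 0.6404 -0.156   0.1264]
hook_tip 0.64 (280, 147) [ 0.6449 -0.1582  0.135 ] [ 0.6448 -0.1582  0.136 ]
hook_tip 0.21 (482, 17) [0.5584 0.005  0.135 ] [0.5394 0.0535 0.0417]
vise 0.86 (273, 235) [ 0.7667 -0.1763  0.    ] [ 0.729  -0.1713  0.1164]Traceback (most recent call last):
  File "<stdin>", line 3, in <module>
  File "h.py", line 27, in pin
    for r in bot.pinpoint(name,t)[:k]:
             ~~~~~~~~~~~~^^^^^^^^
ValueError: it knows: ball_vise, block, board, hammer, hook, hook_tip, pile_lower_centre, pile_top_centre, pile_top_loop, plaque_centre, plaque_loop, punch_pot, rivet_tin, vise
```

View pics/w3.png

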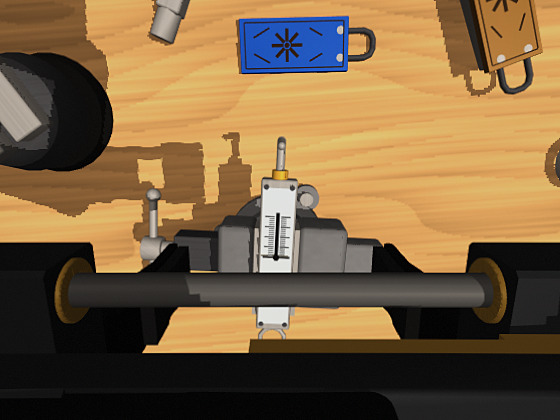

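The hook's prong is at (280,145), the balance's white face runs from (279,180) to (276,328), pointer at zero; nothing stands in front of the hook.

Run:
```python
from h import *
C=cam("wrist")
P=[at_height(C,u,v,.116)[:2] for u,v in((279,180),(276,328))]; print(P); D=P[1]-P[0]; print("face yaw",np.degrees(np.arctan2(D[1],D[0])))
im=cv2.imread("pics/w3.png")
for v in (190,200,210,225,255,265,315,322):
    g=im[v,240:320].min(1)>180; u=np.nonzero(g)[0]+240
    if len(u): print(v,u.min(),u.max(),at_height(C,(u.min()+u.max())/2,v,.116).round(4))
g=cv2.cvtColor(im,cv2.COLOR_BGR2GRAY)
for v in (138,141,145,150,155,160,165,168): 
    r=im[v,268:296].astype(int); u=np.nonzero(abs(r[:,2]-r[:,0])<35)[0]+268
    if len(u): print("rod",v,u.min(),u.max(),at_height(C,(u.min()+u.max())/2,v,.112).round(4))
```

```text
[array([ 0.67651272, -0.16141926]), array([ 0.82894994, -0.17589611])]
face yaw -5.425063980790592
190 263 295 [ 0.6858 -0.1621  0.116 ]
200 263 294 [ 0.6953 -0.1633  0.116 ]
210 262 294 [ 0.7048 -0.1645  0.116 ]
225 262 293 [ 0.7195 -0.1661  0.116 ]
255 287 291 [ 0.7505 -0.1572  0.116 ]
265 260 290 [ 0.7599 -0.1716  0.116 ]
315 258 287 [ 0.8139 -0.1783  0.116 ]
322 258 287 [ 0.8218 -0.1789  0.116 ]
rod 138 279 284 [ 0.6391 -0.1564  0.112 ]
rod 141 278 285 [ 0.6417 -0.1566  0.112 ]
rod 145 277 285 [ 0.6453 -0.1573  0.112 ]
rod 150 277 284 [ 0.6497 -0.1581  0.112 ]
rod 155 277 284 [ 0.6542 -0.1584  0.112 ]
rod 160 277 284 [ 0.6588 -0.1587  0.112 ]
rod 165 277 283 [ 0.6633 -0.1595  0.112 ]
rod 168 276 283 [ 0.666  -0.1602  0.112 ]
```

Request:
apply_moves(plan=[-0.53,0.79,-0.5,0.34,-0.53,0.79,-0.5,0.34,-0.53,0.79,-0.5,0.34,-0.53,0.79,-0.5,0.34,-0.53,0.79,-0.5,0.34,-0.53,0.79,-0.5,0.34,0,0,0,0,0,0,0,0])

```text
time_s: 6.88
position: [0.5315, 0.0739, 0.1362]
tcp_rot: [[-0.961, -0.278, 0.002], [-0.278, 0.961, -0.0], [-0.002, -0.001, -1.0]]
force: [0.3, 0.4, 0.6]
opening: 1.002
grasp_force: 0.0
```

Request:
apply_moves(plan=[-0.054,0.036,-0.7,0.02,0,0,-0.7,0,0,0,-0.4,0,0,0,-0.15,0,0,0,0,0,0,0,0,0])

```text
time_s: 7.62
position: [0.5292, 0.0751, 0.0391]
tcp_rot: [[-0.96, -0.28, 0.002], [-0.28, 0.96, -0.0], [-0.002, -0.001, -1.0]]
force: [0.3, -0.1, 0.7]
opening: 0.999
grasp_force: 0.0
```

Request:
apply_moves(plan=[0,0.01,-0.14,0,0,0,0,0,0,0,0,0])

```text
time_s: 8.0
position: [0.528, 0.0759, 0.0311]
tcp_rot: [[-0.96, -0.28, 0.0], [-0.28, 0.96, -0.0], [-0.0, -0.0, -1.0]]
force: [-0.2, 0.7, 1.2]
opening: 0.998
grasp_force: 0.0
```

Request:
apply_moves(plan=[0,0,0,0,0,0,0,0,0,0,0,0,0,0,0,0,0,0,0,0,0,0,0,0], grip=1)

```text
time_s: 8.75
position: [0.5282, 0.0757, 0.0311]
tcp_rot: [[-0.96, -0.281, 0.0], [-0.281, 0.96, -0.0], [-0.0, -0.0, -1.0]]
force: [0.6, -1.1, -0.5]
opening: 0.637
grasp_force: 30.0
```

Request:
apply_moves(plan=[0,0,0.4,0,0,0,0.8,0,0,0,0.8,0,0.12,-0.56,0.17,-0.3,0.12,-0.56,0.17,-0.3,0.12,-0.56,0.17,-0.3,0.12,-0.56,0.17,-0.3,0.12,-0.56,0,-0.3,0.12,-0.56,0,-0.3,0.12,-0.56,0,-0.3,0.1,-0.56,0,-0.23,0,0,0,0])

```text
time_s: 10.25
position: [0.5746, -0.1499, 0.1637]
tcp_rot: [[-0.992, 0.125, -0.002], [0.125, 0.992, 0.0], [0.002, 0.0, -1.0]]
force: [0.1, 0.5, -5.6]
opening: 0.639
grasp_force: 30.0
```

Run:
```python
from h import *
C,im,d=snap("wrist","w4.png"); s=bot.read_state(); print(s["time_s"],s["position"],np.round(s["tcp_rot"],3)[:,1],s["opening"],s["grasp_force"],s["force"])
z=s["position"][2]
plaque_pose(C,im,d,"plaque_centre",z+.0089,s["position"][:2])
C,im,d=snap("scene"); cv2.imwrite("pics/s4.png",cv2.resize(im[140:290,110:310,::-1],(800,600),interpolation=cv2.INTER_CUBIC))
pin(C,"scene","plaque_loop",z+.0039); pin(C,"scene","hook_tip",.135); pin(C,"scene","hook",.108)
C,im,d=snap("top")
pin(C,"top","plaque_loop",z+.0039); pin(C,"top","hook_tip",.135)
```

```text
10.3 [ 0.57387615 -0.14830618  0.16361255] [0.124 0.992 0.002] 0.6393042513106365 29.998740255832672 [ 0.8391058   0.69431608 -5.41560146]
plaque_centre 0.96 ctr [ 0.5435 -0.1454] size 0.0621 0.056 yaw -7.2 ztop 0.1726
plaque_loop 0.94 (408, 267) [0.471  0.4009 0.1675]
plaque_loop 0.91 (201, 184) [ 0.6483 -0.1604  0.1675]
plaque_loop 0.9 (255, 234) [0.6611 0.113  0.1675]
hook 0.6 (208, 202) [ 0.6375 -0.1547  0.108 ]
hook 0.24 (166, 246) [ 0.8163 -0.0443  0.108 ]
plaque_loop 0.92 (185, 272) [0.3096 0.2599 0.1675]
```

View pics/s4.png

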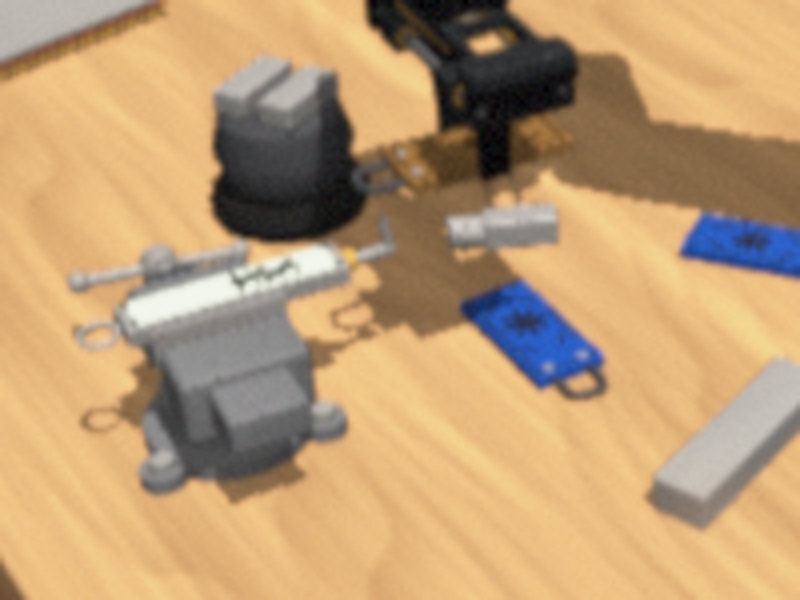

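The zoomed scene view shows the loop (365,178) floating above and level with the prong tip (387,222) line; wrist data puts the loop centre within 1 mm of the tip, so I lower it.

Request:
apply_moves(plan=[0,0,-0.2,0,0,0,-0.2,0,0,0,-0.15,0,0,0,-0.15,0,0,0,-0.12,0,0,0,-0.11,0,0,0,0,0])

```text
time_s: 11.58
position: [0.5748, -0.148, 0.1181]
tcp_rot: [[-0.993, 0.122, -0.001], [0.122, 0.993, 0.0], [0.001, 0.0, -1.0]]
force: [-0.6, -0.8, -5.2]
opening: 0.636
grasp_force: 30.0
```

Run:
```python
from h import *
s=bot.read_state(); print(s["time_s"],s["position"],s["force"],s["moment"])
C,im,d=snap("scene"); cv2.imwrite("pics/s5.png",cv2.resize(im[170:230,160:240,::-1],(800,600),interpolation=cv2.INTER_CUBIC))
```

```text
11.575 [ 0.57475601 -0.14799373  0.11807836] [-0.6230567  -0.78291299 -5.23976653] [-0.00289459 -0.00249302  0.00545074]
```

View pics/s5.png

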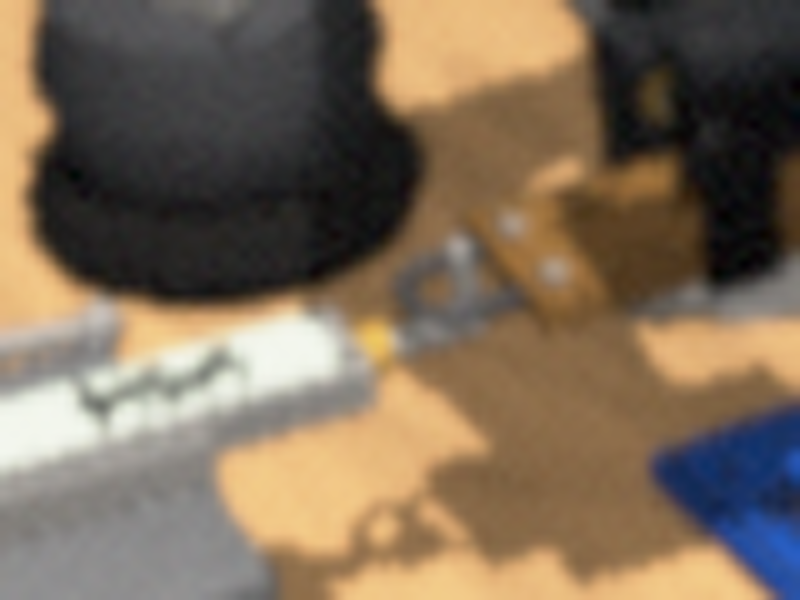

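The prong tip (460,240) stands inside the loop. Now pull slowly along the balance axis.

Request:
apply_moves(plan=[-0.06,0.007,0,0,-0.06,0.007,0,0,-0.06,0.007,0,0,-0.06,0.007,0,0,-0.06,0.007,0,0,-0.06,0.007,0,0,-0.06,0.007,0,0,-0.06,0.007,0,0,0,0,0,0])

```text
time_s: 12.75
position: [0.5526, -0.1457, 0.119]
tcp_rot: [[-0.992, 0.122, 0.004], [0.122, 0.992, -0.001], [-0.004, -0.001, -1.0]]
force: [5.5, 1.3, -6.2]
opening: 0.642
grasp_force: 30.0
```

Request:
apply_moves(plan=[-0.05,0.006,0,0,-0.05,0.006,0,0,-0.05,0.006,0,0,-0.05,0.006,0,0,-0.05,0.006,0,0,-0.05,0.006,0,0,0,0,0,0])

```text
time_s: 13.62
position: [0.5411, -0.1446, 0.1197]
tcp_rot: [[-0.992, 0.123, 0.011], [0.122, 0.992, -0.003], [-0.012, -0.002, -1.0]]
force: [12.0, 2.2, -8.0]
opening: 0.637
grasp_force: 30.0
```

Run:
```python
from h import *
C,im,d=snap("scene"); s=bot.read_state(); print(s["position"],s["force"],s["moment"]); print(C["f"])
cv2.imwrite("pics/s6.png",cv2.resize(im[180:240,130:210,::-1],(800,600),interpolation=cv2.INTER_CUBIC))
C,im,d=snap("wrist")
plaque_pose(C,im,d,"plaque_centre",s["position"][2]+.0089,s["position"][:2])
```

```text
[ 0.54122878 -0.14456364  0.11970313] [11.97388709  2.16046077 -7.3784398 ] [ 0.44085971 -1.77614324  0.25956271]
465.1589654258793
plaque_centre 0.69 ctr [ 0.5102 -0.1402] size 0.0617 0.0558 yaw -6.99 ztop 0.1287
```

Request:
apply_moves(plan=[-0.03,0.004,0,0,-0.03,0.004,0,0,-0.03,0.004,0,0,-0.03,0.004,0,0,-0.03,0.003,0,0,0,0,0,0])

```text
time_s: 14.52
position: [0.5356, -0.1443, 0.1202]
tcp_rot: [[-0.992, 0.123, 0.016], [0.123, 0.992, -0.005], [-0.016, -0.003, -1.0]]
force: [14.9, 1.5, -7.2]
opening: 0.641
grasp_force: 30.0
```

Run:
```python
from h import *
F=[];P=[]
for i in range(4):
    C,im,d=snap("wrist"); s=bot.read_state(); F.append(s["force"]);P.append(s["position"])
print(np.mean(F,0),np.std(F,0),np.mean(P,0),s["time_s"])
plaque_pose(C,im,d,"plaque_centre",s["position"][2]+.0089,s["position"][:2])
```

```text
[14.23548481  2.05521575 -8.3797073 ] [0.19442271 0.28753757 0.4887795 ] [ 0.53571641 -0.14433285  0.12026004] 14.725
plaque_centre 0.9 ctr [ 0.5048 -0.1402] size 0.0614 0.056 yaw -6.97 ztop 0.1294
```

Request:
apply_moves(plan=[-0.025,0.002,0,0,-0.022,0.002,0,0,0,0,0,0,0,0,0,0,0,0,0,0,0,0,0,0,0,0,0,0,0,0,0,0,0,0,0,0,0,0,0,0])

```text
time_s: 16.02
position: [0.534, -0.1443, 0.1204]
tcp_rot: [[-0.992, 0.123, 0.017], [0.123, 0.992, -0.005], [-0.018, -0.003, -1.0]]
force: [14.3, 1.9, -8.0]
opening: 0.637
grasp_force: 30.0
```

Run:
```python
from h import *
F=[]
for i in range(4):
    C,im,d=snap("scene"); s=bot.read_state(); F.append(s["force"])
print(np.mean(F,0),s["position"],s["time_s"])
cv2.imwrite("pics/s7.png",cv2.resize(im[180:240,140:220,::-1],(800,600),interpolation=cv2.INTER_CUBIC))
pin(C,"scene","hook",.108);pin(C,"scene","plaque_loop",.124)
```

```text
[14.99398572  2.47541475 -7.78385773] [ 0.53395482 -0.14426624  0.12041004] 16.225
hook 0.64 (218, 201) [ 0.6127 -0.1427  0.108 ]
plaque_loop 0.85 (372, 254) [0.458  0.2917 0.124 ]
plaque_loop 0.84 (218, 193) [ 0.605  -0.1516  0.124 ]
plaque_loop 0.81 (321, 206) [0.4187 0.0699 0.124 ]
```

View pics/s7.png

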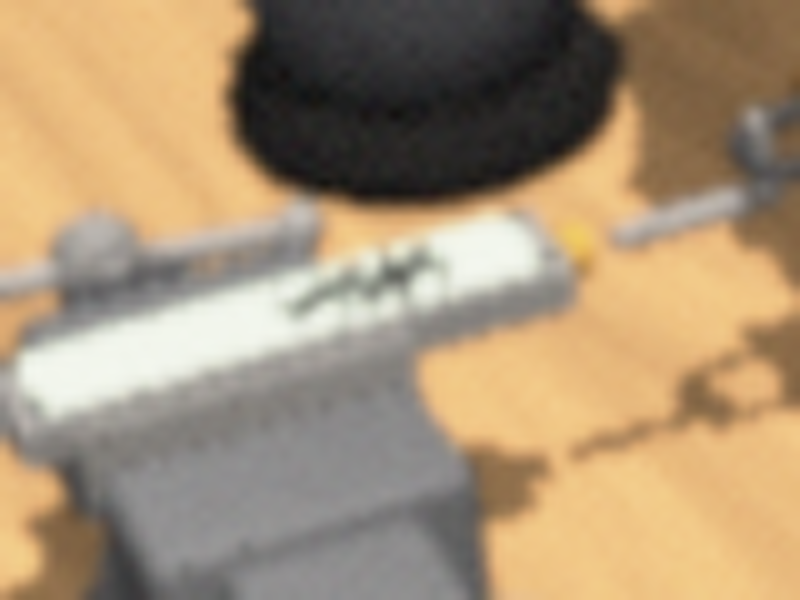

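Run:
```python
from h import *
C=cam("scene")
for e in (0,.024,.027,.030,.033): print(e,proj(C,[.6442-e*.9925,-.157+e*.122,.135]).round(1))
```

```text
0 [204.3 193.9]
0.024 [212.3 191.6]
0.027 [213.3 191.3]
0.03 [214.3 191. ]
0.033 [215.3 190.7]
```

Request:
apply_moves(plan=[-0.015,0.002,0,0,-0.015,0.002,0,0,0,0,0,0,0,0,0,0,0,0,0,0,0,0,0,0,0,0,0,0,0,0,0,0,0,0,0,0,0,0,0,0])

```text
time_s: 17.58
position: [0.5329, -0.1442, 0.1205]
tcp_rot: [[-0.992, 0.123, 0.018], [0.123, 0.992, -0.005], [-0.018, -0.003, -1.0]]
force: [15.1, 2.0, -6.7]
opening: 0.638
grasp_force: 30.0
```

Request:
apply_moves(plan=[0.06,-0.007,0,0,0.08,-0.01,0,0,0.09,-0.011,0,0,0.09,-0.011,0,0,0.09,-0.011,0,0,0.09,-0.011,0,0,0.09,-0.011,0,0,0.09,-0.011,0,0,0.09,-0.011,0,0,0.09,-0.011,0,0,0.08,-0.01,0,0,0.05,-0.006,0,0])

```text
time_s: 19.08
position: [0.5738, -0.148, 0.1182]
tcp_rot: [[-0.993, 0.122, -0.001], [0.122, 0.993, 0.001], [0.001, 0.0, -1.0]]
force: [0.2, 0.2, -5.1]
opening: 0.64
grasp_force: 30.0
```

Request:
apply_moves(plan=[0,0,0,0,0,0,0,0])

```text
time_s: 19.32
position: [0.5739, -0.1481, 0.1184]
tcp_rot: [[-0.993, 0.122, -0.001], [0.122, 0.993, 0.0], [0.001, 0.0, -1.0]]
force: [0.1, -0.5, -6.0]
opening: 0.639
grasp_force: 30.0
```

Request:
apply_moves(plan=[0,0,0.1,0,0,0,0.15,0,0,0,0.2,0,0,0,0.25,0,0,0,0.3,0,0,0,0.2,0,0,0,0,0])

```text
time_s: 20.2
position: [0.575, -0.1485, 0.1799]
tcp_rot: [[-0.993, 0.122, 0.003], [0.122, 0.993, -0.001], [-0.003, -0.001, -1.0]]
force: [-0.6, 0.1, -5.6]
opening: 0.638
grasp_force: 30.0
```

Run:
```python
from h import *
C,im,d=snap("wrist"); s=bot.read_state(); p=np.array(s["position"]);print(s["time_s"],p,s["force"])
plaque_pose(C,im,d,"plaque_centre",p[2]+.0089,p[:2])
r=[r for r in bot.outline_of("wrist","plaque_centre")][0]["mask"]
ys,xs=np.nonzero(cv2.erode(r.astype(np.uint8),np.ones((7,7)))); P=np.array([at_depth(C,x,y,d[y,x]) for x,y in list(zip(xs,ys))[::5]])
P=P[abs(P[:,2]-p[2]-.009)<.01]; A=np.c_[P[:,:2]-P[:,:2].mean(0),np.ones(len(P))]; print("slopes",np.linalg.lstsq(A,P[:,2],rcond=None)[0],len(P),P.min(0),P.max(0))
```

```text
20.25 [ 0.57434258 -0.14829579  0.17905925] [-0.23395394  0.24184231 -5.33758543]
plaque_centre 0.7 ctr [ 0.5443 -0.1445] size 0.0621 0.0562 yaw -6.74 ztop 0.1891
slopes [-0.01869828  0.00360097  0.18916327] 3852 [ 0.51216923 -0.17715013  0.18659167] [ 0.61133491 -0.11520964  0.19197582]
```

Request:
apply_moves(plan=[-0.15,0.5,0,0.01,-0.15,0.85,0,0.01,-0.15,0.85,0,0.01,-0.15,0.85,0,0.01,-0.15,0.85,0,0.01,-0.15,0.85,0,0.01,-0.15,0.85,0,0.01,-0.15,0.85,0,0.01,-0.15,0.85,0,0.01,-0.15,0.7,0,0.01,-0.15,0.4,0,0,0,0,0,0])

```text
time_s: 21.85
position: [0.4893, 0.2736, 0.1779]
tcp_rot: [[-0.995, 0.101, -0.002], [0.101, 0.995, -0.0], [0.002, -0.0, -1.0]]
force: [0.2, -0.3, -5.1]
opening: 0.64
grasp_force: 30.0
```

Request:
apply_moves(plan=[0,0,-0.4,0,0,0,-0.5,0,0,0,-0.5,0,0,0,-0.4,0,0,0,-0.2,0,0,0,0,0,0,0,0,0])

```text
time_s: 22.72
position: [0.4924, 0.2718, 0.0793]
tcp_rot: [[-0.994, 0.105, 0.002], [0.105, 0.994, 0.0], [-0.001, 0.001, -1.0]]
force: [0.8, -0.2, -5.6]
opening: 0.638
grasp_force: 30.0
```

Run:
```python
from h import *
C,im,d=snap("wrist","w8.png"); s=bot.read_state(); p=np.array(s["position"]);print(p)
r=plaque_pose(C,im,d,"plaque_centre",p[2]+.0089,p[:2])
# expected pile rear corners & held rear corners
o=im[:,:,::-1].copy()
def bar(c,yaw,z,col):
    a=np.radians(yaw);R=np.array([[np.cos(a),-np.sin(a)],[np.sin(a),np.cos(a)]])
    q=[proj(C,[*(np.array(c)+R@np.array(v)),z]) for v in((-.06,-.028),(-.06,.028),(.06,.028),(.06,-.028))]
    cv2.polylines(o,[np.int32(np.round(np.array(q)*1))],True,col,1)
bar((.4885,.2727),-6,.036,(0,255,0)); bar(p[:2]-.002*np.array([.9945,-.1045]),-6,p[2]+.0089,(255,0,255))
cv2.imwrite("pics/w8.png",cv2.resize(o[40:280,120:440],(800,600)))
```

```text
[0.492486   0.27191958 0.07945847]
plaque_centre 0.6 ctr [0.4614 0.2751] size 0.0617 0.0563 yaw -5.71 ztop 0.0885
```

View pics/w8.png

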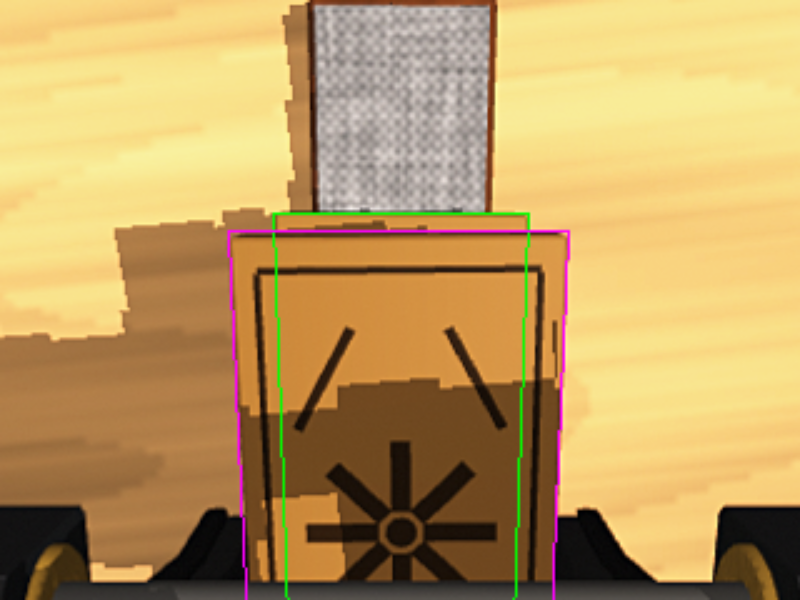

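The close view shows the pile's rear edge (green model, row 213) and held plaque (magenta) both matching their predicted outlines; a 2 mm shift in -x centres it.

Request:
apply_moves(plan=[-0.04,0.012,-0.2,0,0,0,-0.25,0,0,0,-0.2,0,0,0,-0.06,0,0,0,0,0,0,0,0,0])

```text
time_s: 23.58
position: [0.49, 0.2725, 0.0432]
tcp_rot: [[-0.994, 0.105, 0.001], [0.105, 0.994, 0.0], [-0.001, 0.0, -1.0]]
force: [-0.2, 0.6, -5.3]
opening: 0.639
grasp_force: 30.0
```

Request:
apply_moves(plan=[0,0,-0.03,0,0,0,-0.03,0,0,0,-0.03,0,0,0,-0.02,0,0,0,0,0,0,0,0,0])

```text
time_s: 24.32
position: [0.4897, 0.2724, 0.0377]
tcp_rot: [[-0.994, 0.105, 0.0], [0.105, 0.994, 0.0], [-0.0, 0.0, -1.0]]
force: [-0.8, -0.0, -1.5]
opening: 0.639
grasp_force: 30.0
```

Request:
apply_moves(plan=[0,0,-0.012,0,0,0,-0.01,0,0,0,0,0,0,0,0,0])

```text
time_s: 24.82
position: [0.4897, 0.2724, 0.0371]
tcp_rot: [[-0.995, 0.105, 0.0], [0.105, 0.995, 0.0], [-0.0, 0.0, -1.0]]
force: [-2.8, -0.4, 5.9]
opening: 0.636
grasp_force: 30.0
```

Request:
apply_moves(plan=[0,0,0,0,0,0,0,0,0,0,0,0,0,0,0,0,0,0,0,0,0,0,0,0], grip=-1)

```text
time_s: 25.58
position: [0.4897, 0.2724, 0.0364]
tcp_rot: [[-0.994, 0.105, -0.0], [0.105, 0.994, -0.0], [0.0, -0.0, -1.0]]
force: [0.2, -0.8, 0.7]
opening: 0.996
grasp_force: 0.0
```

Request:
apply_moves(plan=[0,0,0.1,0,0,0,0.4,0,0,0,0.8,0,0,0,0.8,0,0,0,0.8,0,0,0,0.6,0,0,0,0,0,0,0,0,0])

```text
time_s: 26.58
position: [0.4889, 0.2721, 0.2107]
tcp_rot: [[-0.994, 0.105, -0.001], [0.105, 0.994, -0.0], [0.001, -0.001, -1.0]]
force: [-0.6, -0.3, -1.0]
opening: 0.999
grasp_force: 0.0
```

Run:
```python
from h import *
C,im,d=snap("wrist","w9.png"); s=bot.read_state(); print(s["time_s"],s["position"],s["force"],s["opening"])
plaque_pose(C,im,d,"plaque_centre",.046,(.4885,.2727))
o=im[:,:,::-1].copy()
a=np.radians(-5.9);R=np.array([[np.cos(a),-np.sin(a)],[np.sin(a),np.cos(a)]])
for z,col in((.046,(255,0,255)),(.036,(0,255,0))):
    q=[proj(C,[*(np.array((.4885,.2727))+R@np.array(v)),z]) for v in((-.06,-.028),(-.06,.028),(.06,.028),(.06,-.028))]
    cv2.polylines(o,[np.int32(np.round(q))],True,col,1)
cv2.imwrite("pics/w9.png",cv2.resize(o[40:280,120:440],(800,600)))
```

```text
26.625 [0.48864822 0.27201973 0.21019604] [0.39429328 0.0005453  0.44776206] 0.9999406867379496
plaque_centre 0.62 ctr [0.4876 0.2734] size 0.1196 0.0558 yaw -5.54 ztop 0.0459
```

View pics/w9.png

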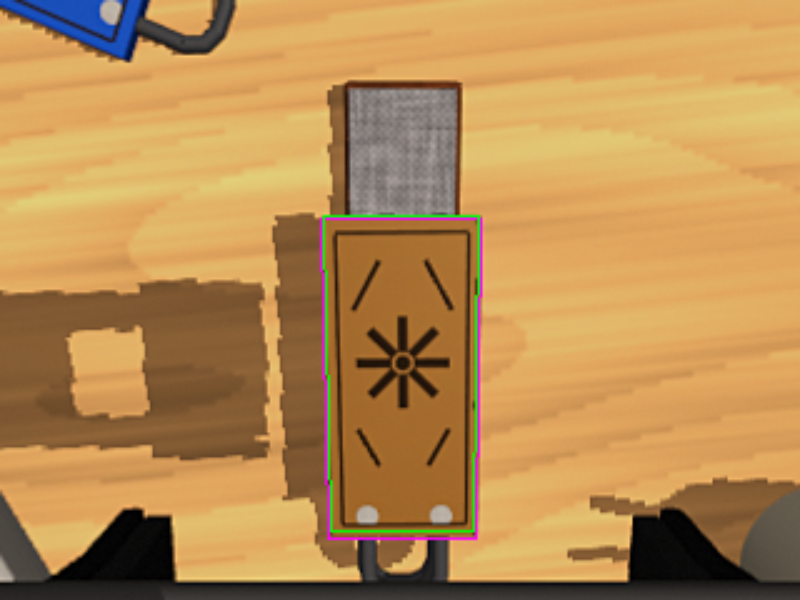

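The plaque lies flat and square on the pile (rect 322–480 × 215–538), loop at the right end, and its top is at 0.046 m as it must be. Handing in.

```bash
python3 -c "
from rig import bot
print(bot.hand_in())"
```

```text
the job is handed in; nothing more can be done
None
```

I proved the plaque at about 15 N (14.3–15.1 N by the wrist force) for more than a second, eased it off, set it face up on the pile about 1 mm off my measured pile centre with its loop at the same end, and handed the job in at about 27 s; the hand-in gave no verdict, and I never read the balance scale directly.

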